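Tidy the coasters into their caddy

TASK

Clear up the coffee counter: first stand the used espresso cup upright on the steel clearing tray, then stack all the coasters lying about squarely into one pile on the rubber bar mat and let go of it. Then pick up the whole pile at once and put it into the wooden coaster caddy by tipping it in, one end of the pile down inside against an end wall first with the other end still up, then lowering the other end, so that all the coasters lie flat and square, fully home on the caddy's floor. Keep the cup upright and do not shove about or knock over the small salt pot, honey jar and creamer standing among the coasters.

Things in the scene. Friction and masses are not known exactly. Their poses are not given: they have to be found in the camera images.
- coasterA_mid (a point): The coaster that carries the espresso cup at the start, the cup's middle within 10 mm of the coaster's; always present. An oblong bamboo coaster, 120 x 64 x 5 mm (long along its x, 64 across y), 30 g, with a round cork inlay flush in its top and four tiny round feet below (0.6 mm of the 5); all the coasters are alike. The point is its centre, 2.5 mm above its underside; z is up through its thickness.
- coasterB_mid (a point): Loose coaster, present in some starts only. An oblong bamboo coaster, 120 x 64 x 5 mm (long along its x, 64 across y), 30 g, with a round cork inlay flush in its top and four tiny round feet below (0.6 mm of the 5); all the coasters are alike. The point is its centre, 2.5 mm above its underside; z is up through its thickness.
- coasterC_mid (a point): Loose coaster, present in some starts only. An oblong bamboo coaster, 120 x 64 x 5 mm (long along its x, 64 across y), 30 g, with a round cork inlay flush in its top and four tiny round feet below (0.6 mm of the 5); all the coasters are alike. The point is its centre, 2.5 mm above its underside; z is up through its thickness.
- coasterD_mid (a point): Loose coaster, present in some starts only. An oblong bamboo coaster, 120 x 64 x 5 mm (long along its x, 64 across y), 30 g, with a round cork inlay flush in its top and four tiny round feet below (0.6 mm of the 5); all the coasters are alike. The point is its centre, 2.5 mm above its underside; z is up through its thickness.
- coasterE_mid (a point): Loose coaster, present in some starts only. An oblong bamboo coaster, 120 x 64 x 5 mm (long along its x, 64 across y), 30 g, with a round cork inlay flush in its top and four tiny round feet below (0.6 mm of the 5); all the coasters are alike. The point is its centre, 2.5 mm above its underside; z is up through its thickness.
- cup_mid (a point): White espresso cup without a handle, empty, 58 mm high, round, 62 mm across at the rim and narrower towards the foot, 140 g. The point is on its axis half-way up (29 mm above its foot); z is its axis, up.
- caddy_in (a point): Dark wooden coaster caddy, fixed: an open box 137 x 81 mm outside, 125 x 69 mm inside (long along its x), floor 5 mm thick, walls 6 mm thick, 24 mm deep inside. The point is the middle of the inner floor, 5 mm above the counter; z up. A pile may stand up above the walls.
- caddy_rim (a point): The middle of the caddy's mouth, level with the top of its walls, 29 mm above the counter. The two end walls (at +x and -x) are whole; each long side wall is only a 24 mm piece at either end, with an open gap of 77 mm between, down to the floor, for the fingers.
- mat_top (a point): Black rubber bar mat, fixed, 150 (its x) x 120 (its y) x 3 mm. The point is the middle of its top face, 3 mm above the counter. A pile is best lifted by its two long sides, 64 mm apart, gripped low at the bottom coaster and only moderately (about 35 N): a hard squeeze on the upper ones can let the bottom one slip.
- tray_in (a point): Shallow steel clearing tray, fixed, 130 (its x) x 170 mm (its y), 14 mm high, wall and floor 3 mm, empty. The point is the middle of its inner floor.
- scale: Flat black coffee scale, fixed, 130 (its x) x 150 mm, 22 mm high; origin under its middle. Not used.
- salt: Bystander: small glass salt pot, 40 mm across, 50 mm high, origin in its foot, standing among the coasters.
- honey: Bystander: small amber honey jar, 42 mm across, 48 mm high, origin in its foot, standing among the coasters.
- creamer: Bystander: small blue creamer pot, 44 mm across, 44 mm high, origin in its foot, standing among the coasters.
Things that resemble listed ones, but are neither listed nor needed, are in the scene too. What is meant by the part that bears caddy_in is not red or turquoise, and is the smaller of those in its own colour.

How it is judged:
On the way, in this order (a step that is already met when the one before it is completed fails the run):
1. the cup stands upright on the clearing tray, let go (x of cup_mid in the frame of tray_in between -0.058 and 0.058 m and y of cup_mid in the frame of tray_in between -0.078 and 0.078 m and z of cup_mid in the frame of tray_in below 0.036 m and angle between cup_mid's own z axis and vertical below 0.12 rad and contact force between the fingers and cup below 0.2 N), for 0.3 s.
2. all the coasters lie in one square pile on the bar mat, let go (horizontal distance between each of coasterB_mid, coasterC_mid, coasterD_mid, coasterE_mid and coasterA_mid below 0.009 m and horizontal distance between each of coasterC_mid, coasterD_mid, coasterE_mid and coasterB_mid below 0.009 m and horizontal distance between each of coasterD_mid, coasterE_mid and coasterC_mid below 0.009 m and horizontal distance between coasterE_mid and coasterD_mid below 0.009 m and angle between the x axis of each of coasterB_mid, coasterC_mid, coasterD_mid, coasterE_mid and the x axis of coasterA_mid, either way round below 0.12 rad and angle between the x axis of each of coasterC_mid, coasterD_mid, coasterE_mid and the x axis of coasterB_mid, either way round below 0.12 rad and angle between the x axis of each of coasterD_mid, coasterE_mid and the x axis of coasterC_mid, either way round below 0.12 rad and angle between the x axis of coasterE_mid and the x axis of coasterD_mid, either way round below 0.12 rad and horizontal distance between each of coasterA_mid, coasterB_mid, coasterC_mid, coasterD_mid, coasterE_mid and mat_top below 0.05 m and angle between each of coasterA_mid, coasterB_mid, coasterC_mid, coasterD_mid, coasterE_mid's own z axis and vertical below 0.06 rad and z of each of coasterA_mid, coasterB_mid, coasterC_mid, coasterD_mid, coasterE_mid in the frame of mat_top below 0.028 m and contact force between the fingers and coasterA below 0.2 N and contact force between the fingers and coasterB below 0.2 N and contact force between the fingers and coasterC below 0.2 N and contact force between the fingers and coasterD below 0.2 N and contact force between the fingers and coasterE below 0.2 N and linear speed of each of coasterA, coasterB, coasterC, coasterD, coasterE below 0.03 m/s), for 0.3 s.
3. the whole pile is tipped, its lower end down inside the caddy (angle between each of coasterA_mid, coasterB_mid, coasterC_mid, coasterD_mid, coasterE_mid's own z axis and vertical above 0.07 rad and horizontal distance between each of coasterA_mid, coasterB_mid, coasterC_mid, coasterD_mid, coasterE_mid and caddy_in below 0.03 m and z of each of coasterA_mid, coasterB_mid, coasterC_mid, coasterD_mid, coasterE_mid in the frame of caddy_in below 0.06 m and z of any of coasterA_mid, coasterB_mid, coasterC_mid, coasterD_mid, coasterE_mid in the frame of caddy_in below 0.028 m), for 0.1 s.
At the end, for the whole second after the job is handed in: All present coasters lie flat (within 0.05 rad) in one pile in the caddy, each within 9 mm of its middle and 0.12 rad of its direction, the lowest on its floor (within 3.5 mm); the cup stands upright on the tray; everything is let go and at rest (all of step 1 and horizontal distance between each of coasterA_mid, coasterB_mid, coasterC_mid, coasterD_mid, coasterE_mid and caddy_in below 0.009 m and angle between the x axis of each of coasterA_mid, coasterB_mid, coasterC_mid, coasterD_mid, coasterE_mid and the x axis of caddy_in, either way round below 0.12 rad and angle between each of coasterA_mid, coasterB_mid, coasterC_mid, coasterD_mid, coasterE_mid's own z axis and vertical below 0.05 rad and z of each of coasterA_mid, coasterB_mid, coasterC_mid, coasterD_mid, coasterE_mid in the frame of caddy_in below 0.026 m and z of any of coasterA_mid, coasterB_mid, coasterC_mid, coasterD_mid, coasterE_mid in the frame of caddy_in below 0.006 m and contact force between the fingers and coasterA below 0.2 N and contact force between the fingers and coasterB below 0.2 N and contact force between the fingers and coasterC below 0.2 N and contact force between the fingers and coasterD below 0.2 N and contact force between the fingers and coasterE below 0.2 N and linear speed of each of coasterA, coasterB, coasterC, coasterD, coasterE, cup below 0.03 m/s); the robot touches nothing.
It fails at once if the cup is tipped over (angle between cup_mid's own z axis and vertical above 0.7 rad).
It fails at once if the salt pot, honey jar or creamer is shoved more than 60 mm or knocked over (distance of any of salt, honey, creamer from where it was at the start of the episode above 0.06 m or angle between any of salt, honey, creamer's own z axis and vertical above 0.7 rad).
Of coasterB, coasterC, coasterD, coasterE only 2 to 4 are there at a start; the rules pass over those that are not, and their reading is None.
At some moment in a run one of coasterB, coasterC, coasterD, coasterE may be knocked a few centimetres aside while the robot is not near it.
It also fails if it takes over 210 s, if anything falls off the work surface, if the arm or the gripper's body presses on something with over 40 N, if the wrist force passes 120 N, or if a joint passes its speed limit or range.

ROBOT

A 6-joint arm with a two-finger parallel gripper is mounted at the origin on the work surface. World frame = base frame: x ahead of the robot, y to its left, z up, the work surface at z = 0. Lengths are in m, angles in rad, forces in N, time in s.
With the tool pointing down it reaches from about 0.3 to 0.775 m from the base axis. Payload 14.6 kg.
Tool frame: the origin (TCP) lies on the centre line of the jaws, within the pads' length; the fingertips stand 25 mm ahead of it and the grasp point (between the pads) lies 6 mm ahead of it (ctrl.tip_reach is the distance from the TCP to the fingertips, in m); z points along the fingers, y is the line along which they close (so a half turn about z gives the same grasp; the last joint's range is limited). The gripper opens to 94 mm and grips with 3 to 60 N. Pads are 16 mm wide; open, the fingers measure 119 mm over their backs; the gripper's body (75 mm by 177 mm) begins 78 mm behind the grasp point.
Start: joints at [-0.067, 0.3, 1.521, -0, 1.321, -0.067], TCP at [0.55, -0, 0.23] pointing down, gripper open.
Joint ranges: [-3.03, 3.03], [-0.79, 2.21], [0.23, 2.52], [-1.04, 4.18], [0, 3.07], [-2.55, 2.55]. Speed limits (rad/s): [2.22, 2.22, 2.57, 3.14, 3.14, 3.14].

INTERFACE

Orientations are given as [roll, pitch, yaw] about the fixed x, y, z axes, in that order (R = Rz(yaw) Ry(pitch) Rx(roll)).
In Python, from station import ctrl gives the robot as it stands. The module is installed in compiled form; this text tells all that it offers.
- The arm moves only by the tool apply_moves, never from a script. Its argument "deltas" is a list of rows, each a list of 7 numbers: the closure in counts, from 0 (fully open) to 255 (shut), then the shift along the world's x, y, z in cm, then the turn, a rotation vector about the world's x, y, z in rad. In form: [[jaw, tx, ty, tz, ax, ay, az], ...]. A call has 1 to 10 rows; each row shifts and turns the commanded pose from where the row before left it; what a row does not reach is not made up. A row lasts 1/10 s, in which the tool goes at most 50 mm and 8.59 degrees, less where a joint would pass 70% of its speed; a pose out of reach is approached as far as the arm can. A call with a gripper value outside its range is refused whole. The fingers move at their own pace and stop on an object; "grip_force" is the grip in N (left out, the last holds). Time passes only in rows, so rows that do not move let the fingers close. It gives the time, the measured TCP pose, the force, the opening and the grip force at its end, in the units of the state.
- ctrl.get_obs(): the state, without advancing time (a new reading comes with each control period).
- ctrl.camera(name): name is "scene" or "side" or "wrist"; returns a dict with "img" (420x560x3 uint8, red, green, blue), "K" (3x3 intrinsics, pixels), "k1" (the pictures are not rectified: a ray, as slopes to the right and down, at radius r is drawn at 1 + k1 r^2 times it, then the intrinsics apply), "pose" (4x4, takes a point from camera to world coordinates); the wrist camera has in their place "hand_eye" (4x4, takes a point from camera to tool coordinates, whose origin is the TCP and whose axes are the flange's). Camera axes: x right, y up, looking along -z (the intrinsics and any distortion apply to the point x, -y, -z); pixel columns grow to the right and rows downward; lengths in m; the calibration is good to about 2 mm. A picture is of the moment at which its call begins: read the wrist's pose just before it. There is no depth.
- ctrl.hand_in(): hands the job in; it is judged then, once.
The state is a dict: "time_s": time; "qpos": joint angles; "joint_vel": joint speeds; "tau": joint torques, N m; "ee_pos": TCP position; "eef_rot": TCP orientation; "force": force on the tool from outside, world axes, zero at the start; "moment": the same for the moment, N m; "grip_width": finger opening in m; "grip_force": force on a finger pad.
Only numpy, scipy, OpenCV 4.12 (cv2) and the standard library are available. Lean on these libraries where they do the work, as an engineer would, in place of code of your own. Each camera call takes 0.05 s, during which the arm holds its last target. There are 200 camera calls.

## Working session

There is one attempt and no reset: what is moved stays moved. The work goes in short steps, Python scripts to look and compute and a tool call to move; the robot and the scene stay as the last step left them, time stands still between calls to the robot, and variables do not carry over. Pictures are saved under pics/ and viewed, at most 14 in all, crops included, and the job is handed in when it is done.

Besides the shell and the picture viewer there is one more tool, called after ">>>" as name(argument=value, ...), one argument or row to a line, values as JSON. apply_moves: Moves the arm, as the interface text tells. Its arguments: {"type":"object","properties":{"deltas":{"type":"array"},"grip_force":{"type":"number"}},"required":["deltas"]}

```bash
mkdir -p pics
cat > h.py <<'E'
import numpy as np, cv2, sys
from scipy.spatial.transform import Rotation as R
from station import ctrl
def snap(name, fn=None):
    o=ctrl.get_obs(); c=ctrl.camera(name)
    if 'pose' not in c:
        T=np.eye(4); e=np.array(o['eef_rot']); T[:3,:3]=R.from_euler('xyz',e).as_matrix() if e.size==3 else e
        T[:3,3]=o['ee_pos']; c['pose']=T@c['hand_eye']
    if fn: cv2.imwrite('pics/'+fn,c['img'][:,:,::-1])
    return c
def px2w(c,uv,z):
    K=c['K']; p=np.atleast_2d(np.array(uv,float)); d=np.array([[(u-K[0,2])/K[0,0],(v-K[1,2])/K[1,1]] for u,v in p])
    s=d.copy()
    for _ in range(20): s=d/(1+c['k1']*(s**2).sum(1,keepdims=True))
    ray=np.c_[s[:,0],-s[:,1],-np.ones(len(s))]@c['pose'][:3,:3].T
    o=c['pose'][:3,3]; t=(z-o[2])/ray[:,2]
    return o+ray*t[:,None]
def w2px(c,P):
    P=np.atleast_2d(P); q=(P-c['pose'][:3,3])@c['pose'][:3,:3]; s=np.c_[q[:,0]/-q[:,2],-q[:,1]/-q[:,2]]
    s=s*(1+c['k1']*(s**2).sum(1,keepdims=True)); K=c['K']
    return np.c_[s[:,0]*K[0,0]+K[0,2],s[:,1]*K[1,1]+K[1,2]]
E
python3 - <<'E'
from h import *
a=snap('scene','s0.png');snap('side','d0.png');print(ctrl.get_obs(),ctrl.tip_reach)
print(a['pose'],a['K'])
w=snap('wrist','w0.png');print(w['hand_eye'],w['K'])
E
```

```text
{'time_s': 0.1, 'qpos': array([-6.65989156e-02,  3.00392931e-01,  1.52150297e+00, -8.85894235e-06,
        1.32069248e+00, -6.65802194e-02]), 'joint_vel': array([ 9.85784573e-04, -7.40927438e-04, -2.15348821e-03,  5.84406256e-04,
       -1.76590387e-03, -3.60615698e-05]), 'tau': array([ 1.84928511e-03, -5.32644153e+01, -3.53284299e+01,  7.10431044e-02,
        2.34944851e-02, -7.30603051e-05]), 'ee_pos': array([5.49797676e-01, 9.04449496e-06, 2.29962238e-01]), 'eef_rot': array([-3.14059857e+00, -5.76843388e-05,  1.57077980e+00]), 'force': array([-0.34610502,  0.20579477,  0.60070692]), 'moment': array([0.00448209, 0.01125651, 0.07831463]), 'grip_force': 0.0, 'grip_width': 0.09426513649280663} 0.025
[[ 0.76445166 -0.459448    0.4522402   0.9103885 ]
 [ 0.64454738  0.53040762 -0.55065999 -0.5018251 ]
 [ 0.01312798  0.71244318  0.70160699  0.84106395]
 [ 0.          0.          0.          1.        ]] [[393.67886589   0.         289.30554571]
 [  0.         393.67886589 205.26466674]
 [  0.           0.           1.        ]]
[[-2.14483803e-04  9.73815107e-01  2.27341356e-01  6.64044135e-02]
 [ 9.99999888e-01  1.13127130e-04  4.58864469e-04  2.06920850e-05]
 [ 4.21130677e-04  2.27341429e-01 -9.73815022e-01 -1.53694211e-01]
 [ 0.00000000e+00  0.00000000e+00  0.00000000e+00  1.00000000e+00]] [[373.60712651   0.         276.08749102]
 [  0.         373.60712651 209.02627689]
 [  0.           0.           1.        ]]
```

View pics/s0.png

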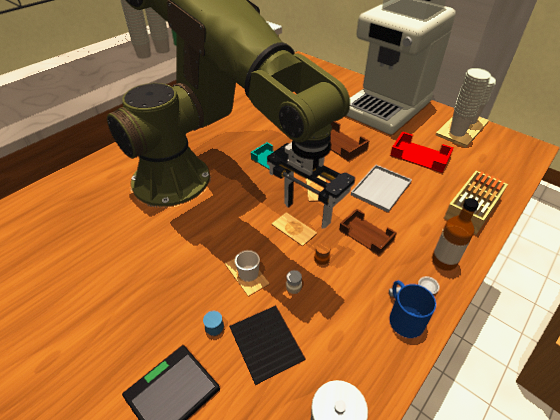

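View pics/d0.png

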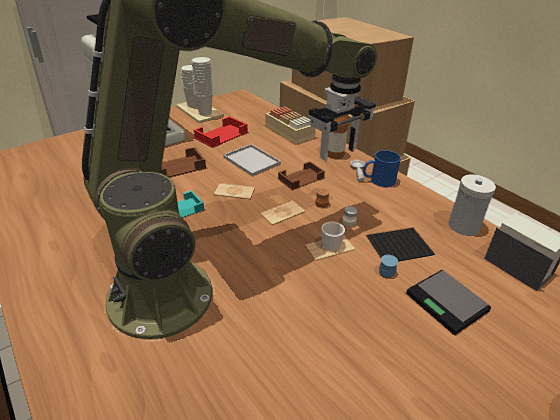

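Brown caddies at scene (368,232) and (345,140); red (421,152) and turquoise (265,157) are excluded. I'll confirm by an enlarged crop and measurement.

Run:
```python
import cv2,numpy as np
s=cv2.imread('pics/s0.png');d=cv2.imread('pics/d0.png')
f=lambda im,x,y:cv2.resize(im[y:y+75,x:x+100],(400,300),interpolation=cv2.INTER_CUBIC)
o=np.vstack([np.hstack([f(s,320,195),f(s,310,105)]),np.hstack([f(d,255,140),f(d,140,125)])])
cv2.imwrite('pics/c1.png',o)
```

```text
(no output)
```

View pics/c1.png

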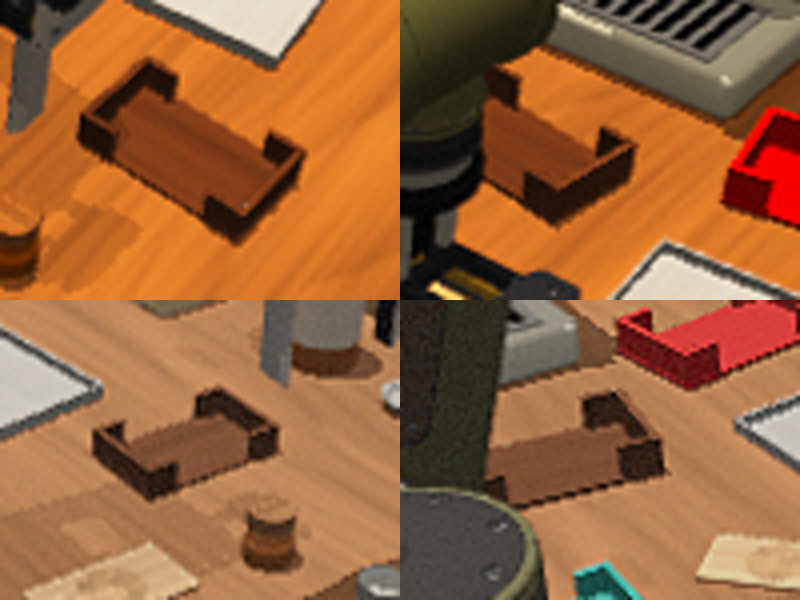

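View pics/w0.png

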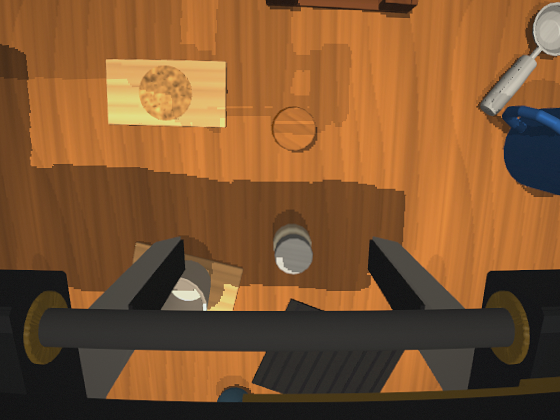

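Run:
```python
from h import *
np.set_printoptions(precision=4,suppress=True)
a=snap('scene');d=snap('side');w=snap('wrist')
r=px2w(a,[(340,225),(356.7,209.5),(396,233),(379.5,249)],.029);print('cad1 scene',r[:,:2],r.mean(0),[np.linalg.norm(r[i]-r[i-1]) for i in range(4)])
q=lambda x,y:(255+x/4,140+(y-300)/4)
r=px2w(d,[q(93,430),q(152,485),q(278,430),q(215,388)],.029);print('cad1 side',r[:,:2],r.mean(0),[np.linalg.norm(r[i]-r[i-1]) for i in range(4)])
r=px2w(a,[(368.75,141.5),(349,153.5)],.029);print('cad2 w',r,np.linalg.norm(r[1]-r[0]))
q=lambda x,y:(140+(x-400)/4,125+(y-300)/4)
r=px2w(d,[q(585,398),q(627,395),q(662,445),q(620,452)],.029);print('cad2 side',r,np.linalg.norm(r[2]-r[1]))
print('mat',px2w(a,[(230,325),(276,307),(305,355),(258,382)],.003))
print('mat side',px2w(d,[(367,238),(416,229),(434,255),(388,264)],.003))
print('tray',px2w(a,[(352,196),(373,166),(412,182),(390,210)],.014))
print('tray side',px2w(d,[(222,157),(254,146),(281,159),(250,173)],.014))
print('coaster1 wrist',px2w(w,[(107,59),(226,62),(226,127),(107,123)],.005))
for n,uv,z in [('salt',(294,271),.05),('honey',(322,247),.048),('creamer',(214,316),.044)]: print(n,px2w(a,[uv],z))
print('cup rim scene',px2w(a,[(248,257)],.063),'side',px2w(d,[(333,229)],.063))
print('coasterF side',px2w(d,[(214,193),(222,184),(255,186),(249,197)],.005))
```

```text
cad1 scene [[0.5453 0.1683]
 [0.547  0.2509]
 [0.6799 0.245 ]
 [0.6747 0.1658]] [0.6117 0.2075 0.029 ] [np.float64(0.12937230393466598), np.float64(0.08257148655563802), np.float64(0.13303525027130428), np.float64(0.07932668461198716)]
cad1 side [[0.5427 0.2489]
 [0.5302 0.1546]
 [0.6695 0.16  ]
 [0.6721 0.2443]] [0.6036 0.202  0.029 ] [np.float64(0.12947890800935216), np.float64(0.09504311777501673), np.float64(0.13933279397100276), np.float64(0.08437129490234026)]
cad2 w [[0.3922 0.5656 0.029 ]
 [0.3787 0.4609 0.029 ]] 0.10560521282328725
cad2 side [[0.3666 0.571  0.029 ]
 [0.4005 0.554  0.029 ]
 [0.3818 0.4545 0.029 ]
 [0.3464 0.4647 0.029 ]] 0.10126602434627263
mat [[ 0.5212 -0.2363  0.003 ]
 [ 0.5707 -0.1316  0.003 ]
 [ 0.698  -0.1795  0.003 ]
 [ 0.6597 -0.2888  0.003 ]]
mat side [[ 0.5596 -0.1418  0.003 ]
 [ 0.7062 -0.1976  0.003 ]
 [ 0.655  -0.2983  0.003 ]
 [ 0.5267 -0.2477  0.003 ]]
tray [[0.497  0.3048 0.014 ]
 [0.4684 0.4742 0.014 ]
 [0.6065 0.4867 0.014 ]
 [0.6167 0.3282 0.014 ]]
tray side [[0.4572 0.4714 0.014 ]
 [0.5994 0.4756 0.014 ]
 [0.6222 0.3376 0.014 ]
 [0.4776 0.321  0.014 ]]
coaster1 wrist [[0.3839 0.129  0.005 ]
 [0.5013 0.1239 0.005 ]
 [0.4998 0.0618 0.005 ]
 [0.379  0.0671 0.005 ]]
salt [[ 0.5572 -0.0489  0.05  ]]
honey [[0.5629 0.0581 0.048 ]]
creamer [[ 0.4971 -0.2573  0.044 ]]
cup rim scene [[ 0.4493 -0.0982  0.063 ]] side [[ 0.4533 -0.1084  0.063 ]]
coasterF side [[0.3236 0.2974 0.005 ]
 [0.3717 0.3285 0.005 ]
 [0.4534 0.2559 0.005 ]
 [0.4021 0.2143 0.005 ]]
```

Caddy at scene (368,232) measures ~133×80 mm (matches 137×81, brown, the smaller); the other brown one at (345,140) is ~103 mm wide, so a decoy. Now a close look at the cup.

>>> apply_moves(
  deltas=[
    [0,-2,-4,0,0,0,0],
    [0,-2,-4,0,0,0,0],
    [0,-2,-4,0,0,0,0],
    [0,-2,-4,0,0,0,0],
    [0,-2,-2,0,0,0,0],
    [0,0,0,0,0,0,0],
  ],
)

```text
time_s: 0.9
ee_pos: [0.4484, -0.182, 0.2306]
eef_rot: [-3.141, 0.0, 1.567]
force: [-0.3, 0.4, -0.3]
grip_width: 0.0937
grip_force: 0.0
```

Run:
```python
from h import *
w=snap('wrist','w1.png');print(ctrl.get_obs()['ee_pos'])
```

```text
[ 0.44940413 -0.18091137  0.23064093]
```

View pics/w1.png

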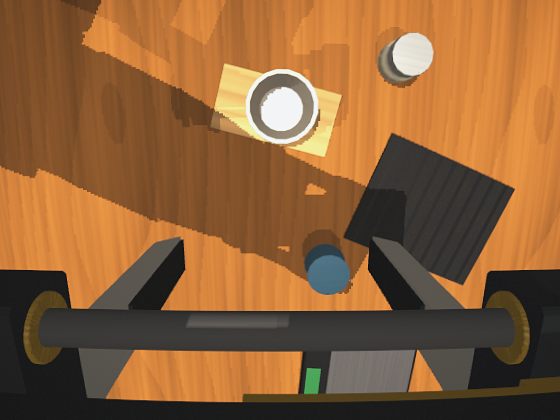

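Cup rim centred at (282,106); coaster corners (226,64),(342,95),(325,157); mat corners (392,134),(515,188),(463,285),(345,235); salt (413,53), creamer (328,274).

Run:
```python
from h import *
np.set_printoptions(precision=4,suppress=True)
w=snap('wrist')
print('cup',px2w(w,[(282,106)],.063))
c=px2w(w,[(226,64),(342,95),(325,157),(210,127)],.005);print('A',c,c.mean(0))
m=px2w(w,[(392,134),(515,188),(463,285),(345,235)],.003);print('mat',m,m.mean(0),[np.linalg.norm(m[i]-m[i-1]) for i in range(4)])
print('salt',px2w(w,[(413,53)],.05),'cr',px2w(w,[(328,274)],.044))
```

```text
cup [[ 0.4545 -0.1013  0.063 ]]
A [[ 0.4011 -0.0588  0.005 ]
 [ 0.5143 -0.0882  0.005 ]
 [ 0.4989 -0.1491  0.005 ]
 [ 0.3835 -0.1189  0.005 ]] [ 0.4495 -0.1037  0.005 ]
mat [[ 0.5668 -0.1259  0.003 ]
 [ 0.7055 -0.1811  0.003 ]
 [ 0.6601 -0.2923  0.003 ]
 [ 0.5228 -0.2323  0.003 ]] [ 0.6138 -0.2079  0.003 ] [np.float64(0.11507814234406967), np.float64(0.14927303002081907), np.float64(0.12003938822427733), np.float64(0.14984134885907507)]
salt [[ 0.5671 -0.0555  0.05  ]] cr [[ 0.4999 -0.2595  0.044 ]]
```

>>> apply_moves(
  deltas=[
    [0,0.5,4,0,0,0,0],
    [0,0,4,-2,0,0,0],
    [0,0,0,-4,0,0,0],
    [0,0,0,-4,0,0,0],
    [0,0,0,-4,0,0,0],
    [0,0,0,-4,0,0,0],
    [255,0,0,0,0,0,0],
    [255,0,0,0,0,0,0],
    [255,0,0,0,0,0,0],
    [255,0,0,0,0,0,0],
  ],
  grip_force=15,
)

```text
time_s: 2.0
ee_pos: [0.456, -0.1001, 0.0523]
eef_rot: [3.139, 0.001, 1.571]
force: [-1.5, -0.4, 0.9]
grip_width: 0.0656
grip_force: 0.5
```

>>> apply_moves(
  deltas=[
    [255,0,0,0,0,0,0],
    [255,0,0,0,0,0,0],
    [255,0,0,2,0,0,0],
    [255,0,0,3,0,0,0],
  ],
)

```text
time_s: 2.4
ee_pos: [0.4542, -0.0998, 0.1004]
eef_rot: [-3.139, -0.001, 1.571]
force: [0.4, -0.2, -1.6]
grip_width: 0.061
grip_force: 14.8
```

>>> apply_moves(
  deltas=[
    [255,0,0,4,0,0,0],
    [255,0.5,3,3,0,0,0],
    [255,0.7,4,2,0,0,0],
    [255,0.7,4,0,0,0,0],
    [255,0.7,4,0,0,0,0],
    [255,0.7,4,0,0,0,0],
    [255,0.7,4,0,0,0,0],
    [255,0.7,4,0,0,0,0],
    [255,0.7,4,0,0,0,0],
    [255,0.7,4,0,0,0,0],
  ],
)

```text
time_s: 3.4
ee_pos: [0.516, 0.2517, 0.191]
eef_rot: [3.141, -0.0, 1.571]
force: [-0.1, -1.1, -1.8]
grip_width: 0.0606
grip_force: 14.8
```

>>> apply_moves(
  deltas=[
    [255,0.8,4,0,0,0,0],
    [255,0.8,4,0,0,0,0],
    [255,0.6,4,0,0,0,0],
    [255,0,2,0,0,0,0],
    [255,0,0,0,0,0,0],
  ],
)

```text
time_s: 3.9
ee_pos: [0.5373, 0.3922, 0.1901]
eef_rot: [-3.141, -0.0, 1.573]
force: [0.1, -1.0, -1.6]
grip_width: 0.0604
grip_force: 14.8
```

Run:
```python
from h import *
o=ctrl.get_obs();print(o['ee_pos'],o['eef_rot'])
snap('wrist','w2.png')
```

```text
[0.53727441 0.39218893 0.19005186] [-3.1411667e+00 -8.9167308e-05  1.5732877e+00]
```

View pics/w2.png

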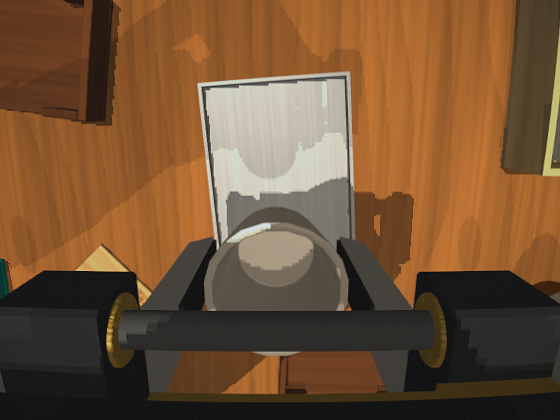

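Run:
```python
from h import *
w=snap('wrist')
p=px2w(w,[(198,84),(350,72)],.014);print(p)
e=(p[1]-p[0])/np.linalg.norm(p[1]-p[0]);n=np.array([e[1],-e[0],0]);print(np.linalg.norm(p[1]-p[0]),p.mean(0)+n*.085)
```

```text
[[0.47076017 0.4891759  0.014     ]
 [0.59975392 0.49914241 0.014     ]]
0.12937820452830534 [0.54180493 0.40941174 0.014     ]
```

>>> apply_moves(
  deltas=[
    [255,0.3,0.8,-4,0,0,0],
    [255,0,0,-4,0,0,0],
    [255,0,0,-4,0,0,0],
    [255,0,0,-1,0,0,0],
    [255,0,0,-0.5,0,0,0],
    [255,0,0,-0.3,0,0,0],
  ],
)

```text
time_s: 4.6
ee_pos: [0.5419, 0.398, 0.0544]
eef_rot: [3.139, -0.001, 1.57]
force: [-0.8, 0.1, -1.0]
grip_width: 0.0606
grip_force: 14.8
```

>>> apply_moves(
  deltas=[
    [255,0,0,-0.2,0,0,0],
    [255,0,0,-0.2,0,0,0],
    [255,0,0,0,0,0,0],
  ],
)

```text
time_s: 4.9
ee_pos: [0.5417, 0.3983, 0.0503]
eef_rot: [3.139, -0.001, 1.571]
force: [-0.1, -2.3, 4.6]
grip_width: 0.0605
grip_force: 14.8
```

>>> apply_moves(
  deltas=[
    [0,0,0,0,0,0,0],
    [0,0,0,0,0,0,0],
    [0,0,0,0,0,0,0],
    [0,0,0,1,0,0,0],
    [0,0,0,4,0,0,0],
    [0,0,0,4.5,0,0,0],
    [0,0,0,4.5,0,0,0],
    [0,-2,-3,3,0,0,0],
    [0,-2.5,-4,1,0,0,0],
    [0,-2.5,-4,0,0,0,0],
  ],
)

```text
time_s: 5.9
ee_pos: [0.4703, 0.2871, 0.2309]
eef_rot: [3.138, -0.002, 1.571]
force: [0.8, -0.4, 0.0]
grip_width: 0.0939
grip_force: 0.0
```

>>> apply_moves(
  deltas=[
    [0,-2.5,-4,0,0,0,0],
    [0,-2.5,-4,0,0,0,0],
    [0,-2,-4,0,0,0,0],
    [0,0,0,0,0,0,0],
  ],
)

```text
time_s: 6.3
ee_pos: [0.3993, 0.1653, 0.2295]
eef_rot: [3.14, 0.0, 1.569]
force: [-0.3, 0.1, 0.6]
grip_width: 0.0942
grip_force: 0.0
```

Run:
```python
from h import *
o=ctrl.get_obs();print(o['ee_pos'],o['eef_rot'],o['qpos'])
snap('wrist','w3.png');snap('scene','s3.png')
```

```text
[0.39934483 0.16528743 0.22952991] [3.14025928e+00 8.17933905e-06 1.56865303e+00] [ 3.07880184e-01  3.38894524e-02  1.83371511e+00 -4.33701076e-04
  1.27272081e+00  3.10150581e-01]
```

View pics/w3.png

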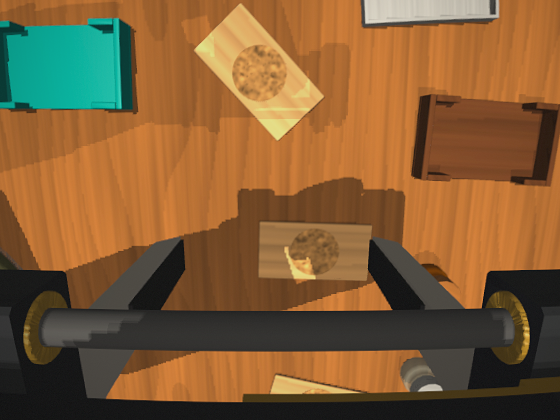

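View pics/s3.png

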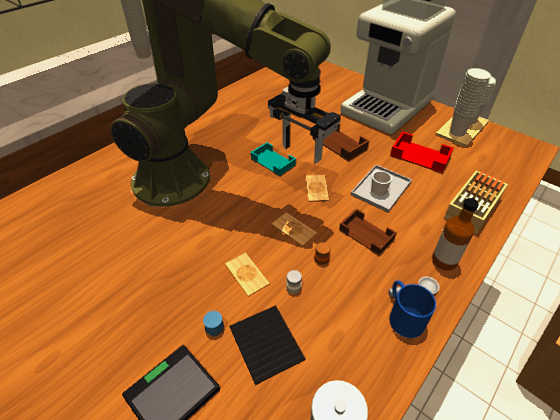

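Cup stands upright on the tray. w3: F coaster corners (240,3),(324,98),(277,141),(194,48); B corners (260,221),(372,225),(368,281),(258,277). Three coasters in all.

```bash
cat >> h.py <<'E'
def rect(c,uv,z):
    "centre, long-axis angle (deg), side lengths of the rectangle with these corner pixels"
    p=px2w(c,uv,z)[:,:2].astype(np.float32); (x,y),(a,b),_=cv2.minAreaRect(p)
    e=[p[1]-p[0]+p[2]-p[3],p[2]-p[1]+p[3]-p[0]]; e=max(e,key=np.linalg.norm)
    return p.mean(0).round(4),round(float(np.degrees(np.arctan2(e[1],e[0]))),1),round(max(a,b),4),round(min(a,b),4)
def refine(c,uv):
    g=cv2.cvtColor(c['img'],cv2.COLOR_RGB2GRAY); p=np.array(uv,np.float32).reshape(-1,1,2)
    return cv2.cornerSubPix(g,p,(4,4),(-1,-1),(3,30,.01)).reshape(-1,2)
E
python3 - <<'E'
from h import *
w=snap('wrist')
for uv in ([(240,3),(324,98),(277,141),(194,48)],[(260,221),(372,225),(368,281),(258,277)]):
    r=refine(w,uv);print(r.tolist(),rect(w,uv,.005),rect(w,r,.005))
print('caddy',rect(w,[(421,93),(560,99),(556,187),(411,180)],.029))
E
```

```text
[[237.48641967773438, 5.865751266479492], [321.0403747558594, 99.5484848022461], [274.8569641113281, 143.16006469726562], [194.0, 48.0]] (array([0.3854, 0.2812], dtype=float32), -47.8, 0.1197, 0.0623) (array([0.3836, 0.2796], dtype=float32), -48.5, 0.1198, 0.0622)
[[257.2376708984375, 224.30471801757812], [369.12615966796875, 227.89976501464844], [368.0, 281.0], [256.24041748046875, 279.2782287597656]] (array([0.4429, 0.0992], dtype=float32), -2.4, 0.1207, 0.0638) (array([0.4409, 0.0968], dtype=float32), -1.7, 0.1226, 0.0622)
caddy (array([0.6073, 0.2191], dtype=float32), -1.5, 0.1528, 0.086)
```

>>> apply_moves(
  deltas=[
    [0,-0.3,2.4,0,0,0,0.14],
    [0,-0.3,2.4,0,0,0,0.15],
    [0,-0.3,2.4,-3,0,0,0.15],
    [0,-0.3,2.4,-4,0,0,0.15],
    [0,-0.2,2,-4,0,0,0.15],
    [0,0,0,-4,0,0,0],
    [0,0,0,-2,0,0,0],
    [0,0,0,0,0,0,0],
  ],
)

```text
time_s: 7.25
ee_pos: [0.3858, 0.2843, 0.0557]
eef_rot: [-3.136, -0.001, 2.312]
force: [-0.4, -0.8, 0.2]
grip_width: 0.0941
grip_force: 0.0
```

Run:
```python
from h import *
o=ctrl.get_obs();print(o['ee_pos'],o['eef_rot'])
w=snap('wrist','w4.png')
def rc(cx,cy,a,z):
    a=np.radians(a);u=np.array([np.cos(a),np.sin(a)]);v=np.array([-u[1],u[0]])
    return np.array([[*(np.array([cx,cy])+s*.06*u+t*.032*v),z] for s,t in((1,1),(1,-1),(-1,-1),(-1,1))])
print(w2px(w,rc(.3855,.281,132,.005)))
```

```text
[0.38576372 0.28434754 0.05565514] [-3.13629405e+00 -1.04162564e-03  2.31216040e+00]
[[212.8352119  138.02466096]
 [331.1864933  138.98167057]
 [322.74028762 337.09619031]
 [219.1260601  335.98006306]]
```

View pics/w4.png

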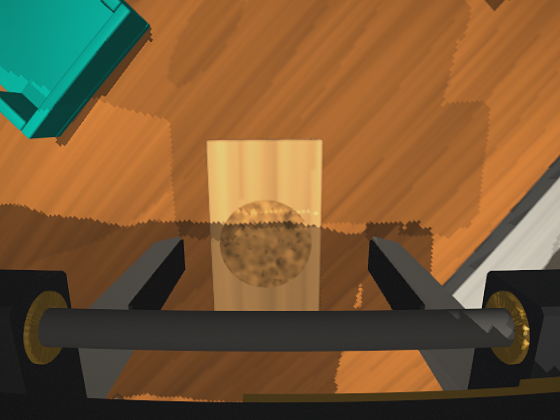

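Coaster far corners at (207,140),(322,140), cork at (266,243): about 6 mm left of the jaw centre.

```bash
cat >> h.py <<'E'
def farend(c,uv,z=.005):
    "coaster centre & axis from the two far-edge corner pixels (left, right); offset from TCP in world and tool axes"
    p=px2w(c,uv,z); e=(p[1]-p[0])[:2]; L=np.linalg.norm(e); e/=L; n=np.array([e[1],-e[0]])
    m=p.mean(0)[:2]+n*.06; o=ctrl.get_obs(); psi=o['eef_rot'][2]; d=m-o['ee_pos'][:2]
    t=np.array([np.cos(psi),np.sin(psi)]); s=np.array([np.sin(psi),-np.cos(psi)])
    ax=np.arctan2(-n[1],-n[0]); print('ctr',m.round(4),'width',L.round(4),'off cm',(d*100).round(2),'along/closing cm',(d@t*100).round(2),(d@s*100).round(2),'turn rad',((ax-psi+np.pi/2)%np.pi-np.pi/2).round(3),'z',o['ee_pos'][2].round(4))
E
python3 - <<'E'
from h import *
w=snap('wrist');farend(w,[(207,140),(322,140)]);print(px2w(w,[(266,243)],.005))
E
```

```text
ctr [0.3844 0.2782] width 0.0628 off cm [-0.29 -0.66] along/closing cm -0.29 -0.66 turn rad -0.001 z 0.0589
[[0.38414993 0.27939975 0.005     ]]
```

```bash
sed -i 's/^def snap(name, fn=None):/def snap(name, fn=None, cmd=None):/; s/^    if fn: cv2/    if cmd: # commanded x,y,z,yaw of a tool pointing down (readings are noisy)\n        T=np.eye(4);T[:3,:3]=R.from_euler("xyz",[np.pi,0,cmd[3]]).as_matrix();T[:3,3]=cmd[:3];c["pose"]=T@c["hand_eye"];c["tcp"]=cmd\n    if fn: cv2/' h.py
sed -i "s/o=ctrl.get_obs(); psi=o\['eef_rot'\]\[2\]; d=m-o\['ee_pos'\]\[:2\]/psi=c['tcp'][3]; d=m-np.array(c['tcp'][:2])/; s/,'z',o\['ee_pos'\]\[2\].round(4))/)/" h.py
python3 - <<'E'
from h import *
w=snap('wrist',cmd=(.387,.284,.058,2.311));farend(w,[(207,140),(322,140)]);print(px2w(w,[(266,243)],.005))
for _ in range(4): ctrl.camera('wrist');o=ctrl.get_obs();print(o['ee_pos'],o['eef_rot'])
E
```

```text
ctr [0.3848 0.2776] width 0.0629 off cm [-0.22 -0.64] along/closing cm -0.33 -0.59 turn rad -0.001
[[0.38461165 0.27871013 0.005     ]]
[0.38774257 0.28472865 0.05978329] [3.13945570e+00 3.76087154e-04 2.31104202e+00]
[0.38773241 0.28461272 0.05983577] [3.13922255e+00 4.17875170e-04 2.31088848e+00]
[0.38762451 0.28449001 0.05970857] [3.13934973e+00 4.00336000e-04 2.31083485e+00]
[0.38750471 0.28434683 0.05951941] [3.13968798e+00 3.24266685e-04 2.31069190e+00]
```

>>> apply_moves(
  deltas=[
    [0,-0.25,-0.6,-2,0,0,0],
    [0,0,0,-1,0,0,0],
    [0,0,0,-0.2,0,0,0],
    [0,0,0,0,0,0,0],
    [0,0,0,0,0,0,0],
  ],
)

```text
time_s: 8.1
ee_pos: [0.3848, 0.2783, 0.027]
eef_rot: [3.141, 0.0, 2.311]
force: [0.6, 0.4, 0.3]
grip_width: 0.0942
grip_force: 0.0
```

>>> apply_moves(
  deltas=[
    [120,0,0,-0.05,0,0,0],
    [255,0,0,0,0,0,0],
    [255,0,0,0,0,0,0],
    [255,0,0,0,0,0,0],
    [255,0,0,0,0,0,0],
    [255,0,0,0,0,0,0],
  ],
  grip_force=20,
)

```text
time_s: 8.7
ee_pos: [0.3845, 0.278, 0.026]
eef_rot: [3.142, 0.0, 2.311]
force: [-0.2, 0.0, 0.4]
grip_width: 0.0637
grip_force: 20.0
```

>>> apply_moves(
  deltas=[
    [255,0,0,2,0,0,0],
    [255,0,0,4,0,0,0],
    [255,0,0,4,0,0,0],
    [255,0,0,0,0,0,0],
  ],
)

```text
time_s: 9.1
ee_pos: [0.3862, 0.2791, 0.1305]
eef_rot: [3.134, 0.001, 2.311]
force: [0.1, -0.1, -1.0]
grip_width: 0.0634
grip_force: 20.0
```

Run:
```python
from h import *
w=snap('wrist','w5.png');o=ctrl.get_obs();print(o['ee_pos'],o['eef_rot'])
```

```text
[0.38533322 0.27856705 0.12792657] [3.13722762e+00 8.28881060e-04 2.31089986e+00]
```

View pics/w5.png

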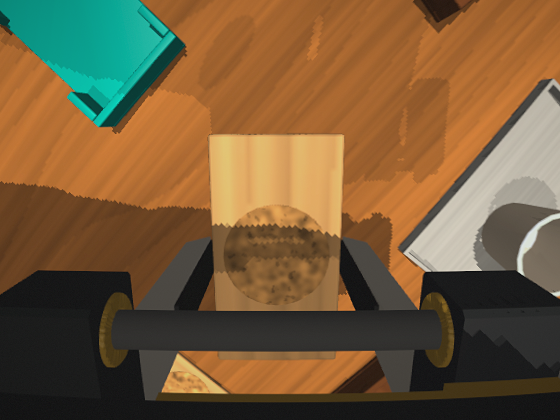

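Held coaster far edge at (209,135)-(344,134), level and square in the jaws.

```bash
cat >> h.py <<'E'
def held(fn=None):
    "along-offset (mm, tool x) of the held coaster from the jaws, from its straight far edge"
    c=snap('wrist',fn,cmd=(0,0,0,0)); g=c['img'].astype(int); 
    return c
E
python3 - <<'E'
from h import *
w=snap('wrist',cmd=(0,0,0,0)); farend(w,[(209,135),(344,134)],-.021)
E
```

```text
ctr [ 0.0007 -0.0011] width 0.0623 off cm [ 0.07 -0.11] along/closing cm 0.07 0.11 turn rad 0.007
```

>>> apply_moves(
  deltas=[
    [255,1,-2,2,0,0,0],
    [255,1.8,-3.8,1,0,0,0.13],
    [255,1.8,-3.8,0,0,0,0.14],
    [255,1.8,-3.8,0,0,0,0.14],
    [255,1.8,-3.8,0,0,0,0.14],
    [255,1.8,-3.8,0,0,0,0.14],
    [255,1.8,-3.8,0,0,0,0.14],
    [255,1.8,-3.8,0,0,0,0],
    [255,1.8,-3.8,0,0,0,0],
    [255,1.8,-3.8,0,0,0,0],
  ],
)

```text
time_s: 10.2
ee_pos: [0.5544, -0.0808, 0.154]
eef_rot: [3.141, -0.003, 3.123]
force: [0.4, 1.0, -0.0]
grip_width: 0.0634
grip_force: 20.0
```

>>> apply_moves(
  deltas=[
    [255,1.8,-3.8,0,0,0,0],
    [255,1.8,-3.8,0,0,0,0],
    [255,1.8,-3.8,0,0,0,0],
    [255,0.4,-1,-2,0,0,0],
    [255,0,0,-4,0,0,0],
    [255,0,0,0,0,0,0],
    [255,0,0,0,0,0,0],
  ],
)

```text
time_s: 10.9
ee_pos: [0.612, -0.2028, 0.0951]
eef_rot: [3.141, -0.003, 3.124]
force: [-0.4, 0.2, 0.3]
grip_width: 0.0636
grip_force: 20.0
```

>>> apply_moves(
  deltas=[
    [255,0.2,-0.5,-3,0,0,0.017],
    [255,0,0,-2.5,0,0,0],
    [255,0,0,-0.6,0,0,0],
    [255,0,0,0,0,0,0],
    [255,0,0,0,0,0,0],
  ],
)

```text
time_s: 11.4
ee_pos: [0.6154, -0.2083, 0.0371]
eef_rot: [-3.141, 0.002, 3.141]
force: [0.5, -0.7, -0.1]
grip_width: 0.0636
grip_force: 20.0
```

>>> apply_moves(
  deltas=[
    [255,0,0,-0.4,0,0,0],
    [255,0,0,-0.2,0,0,0],
    [255,0,0,0,0,0,0],
    [255,0,0,0,0,0,0],
  ],
)

```text
time_s: 11.8
ee_pos: [0.6145, -0.2082, 0.0292]
eef_rot: [-3.142, 0.0, 3.14]
force: [-0.1, 0.4, -0.5]
grip_width: 0.0635
grip_force: 20.0
```

>>> apply_moves(
  deltas=[
    [0,0,0,0,0,0,0],
    [0,0,0,0,0,0,0],
    [0,0,0,0,0,0,0],
    [0,0,0,3,0,0,0],
    [0,0,0,4,0,0,0],
    [0,-3,1.8,2,0,0,-0.05],
    [0,-4,2.5,0,0,0,-0.1],
    [0,-4,2.5,0,0,0,-0.1],
    [0,-4,2.5,0,0,0,0],
    [0,-1.5,1.1,-2,0,0,0],
  ],
)

```text
time_s: 12.8
ee_pos: [0.4478, -0.103, 0.1006]
eef_rot: [-3.141, 0.003, 2.891]
force: [1.4, -0.4, -0.7]
grip_width: 0.094
grip_force: 0.0
```

>>> apply_moves(
  deltas=[
    [0,0,0,-4,0,0,0],
    [0,0,0,0,0,0,0],
    [0,0,0,0,0,0,0],
  ],
)

```text
time_s: 13.1
ee_pos: [0.4497, -0.1044, 0.0596]
eef_rot: [3.142, -0.001, 2.89]
force: [0.1, -0.1, -0.4]
grip_width: 0.094
grip_force: 0.0
```

Run:
```python
from h import *
w=snap('wrist','w6.png');o=ctrl.get_obs();print(o['ee_pos'],o['eef_rot'])
h=cv2.cvtColor(w['img'],cv2.COLOR_RGB2HSV)
```

```text
[ 0.45029655 -0.10457699  0.06022446] [-3.14150730e+00  1.10584034e-03  2.89031951e+00]
```

View pics/w6.png

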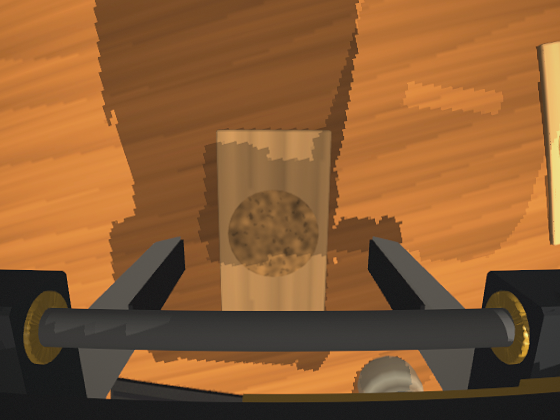

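Far corners (217,130),(331,130), cork (273,233): nearly centred in the jaws.

Run:
```python
from h import *
w=snap('wrist',cmd=(.45,-.1045,.0597,2.89));farend(w,[(217,130),(331,130)]);print(px2w(w,[(273,233)],.005))
```

```text
ctr [ 0.4483 -0.1044] width 0.0626 off cm [-0.17  0.01] along/closing cm 0.17 -0.03 turn rad -0.0
[[ 0.44700845 -0.10473793  0.005     ]]
```

>>> apply_moves(
  deltas=[
    [0,-0.2,0,-2,0,0,0],
    [0,0,0,-1,0,0,0],
    [0,0,0,-0.35,0,0,0],
    [0,0,0,0,0,0,0],
    [120,0,0,0,0,0,0],
    [255,0,0,0,0,0,0],
    [255,0,0,0,0,0,0],
    [255,0,0,0,0,0,0],
    [255,0,0,0,0,0,0],
  ],
)

```text
time_s: 14.1
ee_pos: [0.4475, -0.1042, 0.0256]
eef_rot: [-3.142, 0.0, 2.891]
force: [0.4, 0.2, 1.1]
grip_width: 0.0634
grip_force: 20.0
```

>>> apply_moves(
  deltas=[
    [255,0,0,0,0,0,0],
    [255,0,0,2,0,0,0],
    [255,0,0,4,0,0,0],
    [255,0,0,3,0,0,0],
    [255,0,0,0,0,0,0],
  ],
)

```text
time_s: 14.6
ee_pos: [0.4491, -0.1047, 0.1189]
eef_rot: [-3.141, 0.006, 2.891]
force: [0.2, 0.5, 0.3]
grip_width: 0.0637
grip_force: 20.0
```

Run:
```python
from h import *
w=snap('wrist','w7.png',cmd=(0,0,0,0));o=ctrl.get_obs();print(o['ee_pos'],o['eef_rot'])
# bright bamboo mask: far edge of the held coaster
h=cv2.cvtColor(w['img'],cv2.COLOR_RGB2GRAY).astype(int)
g=np.abs(h[145:110:-1]*0) 
for u in (225,250,276,300,325): 
    d=np.abs(np.diff(h[105:165,u])); print(u,[(105+int(i),int(d[i])) for i in np.argsort(d)[-3:]])
for v in (150,170):
    d=np.abs(np.diff(h[v])); print(v,sorted([(int(i),int(d[i])) for i in np.argsort(d[150:420])[-6:]+150]))
```

```text
[ 0.44813699 -0.10440854  0.11674437] [-3.14141745  0.0032476   2.89055999]
225 [(134, 15), (135, 27), (154, 35)]
250 [(134, 19), (125, 20), (135, 25)]
276 [(135, 22), (134, 23), (158, 24)]
300 [(111, 19), (135, 26), (134, 28)]
325 [(119, 31), (118, 33), (134, 50)]
150 [(158, 61), (208, 37), (209, 11), (210, 9), (297, 13), (344, 14)]
170 [(158, 16), (159, 46), (209, 15), (297, 14), (298, 20), (343, 20)]
```

>>> apply_moves(
  deltas=[
    [255,1.7,-1,0,0,0,0],
    [255,4,-2.5,0,0,0,0.1],
    [255,4,-2.5,0,0,0,0.1],
    [255,4,-2.5,0,0,0,0.05],
    [255,3,-1.9,0,0,0,0],
    [255,0,0,-3,0,0,0],
    [255,0,0,-2,0,0,0],
    [255,0,0,0,0,0,0],
    [255,0,0,0,0,0,0],
  ],
)

```text
time_s: 15.55
ee_pos: [0.6141, -0.208, 0.0648]
eef_rot: [3.141, -0.001, 3.141]
force: [-0.6, 0.7, 0.7]
grip_width: 0.0636
grip_force: 20.0
```

>>> apply_moves(
  deltas=[
    [255,0,0,-2,0,0,0],
    [255,0,0,-0.6,0,0,0],
    [255,0,0,-0.2,0,0,0],
    [255,0,0,0,0,0,0],
    [255,0,0,0,0,0,0],
  ],
)

```text
time_s: 16.05
ee_pos: [0.6148, -0.2083, 0.0384]
eef_rot: [-3.141, 0.001, 3.141]
force: [0.8, 0.7, -0.9]
grip_width: 0.0634
grip_force: 20.0
```

>>> apply_moves(
  deltas=[
    [255,0,0,-0.2,0,0,0],
    [255,0,0,0,0,0,0],
    [255,0,0,0,0,0,0],
  ],
)

```text
time_s: 16.35
ee_pos: [0.6145, -0.2082, 0.0356]
eef_rot: [-3.142, 0.0, 3.14]
force: [0.0, -0.8, -0.2]
grip_width: 0.0636
grip_force: 20.0
```

>>> apply_moves(
  deltas=[
    [255,0,0,-0.12,0,0,0],
    [255,0,0,0,0,0,0],
    [0,0,0,0,0,0,0],
    [0,0,0,0,0,0,0],
    [0,0,0,0,0,0,0],
    [0,0,0,3,0,0,0],
    [0,0,0,4,0,0,0],
    [0,-1,2,3,0,0,0],
    [0,-2,3.6,0,0,0,0],
    [0,-2,3.6,0,0,0,0],
  ],
)

```text
time_s: 17.35
ee_pos: [0.564, -0.1155, 0.1351]
eef_rot: [-3.141, 0.002, 3.14]
force: [1.2, 0.4, -0.5]
grip_width: 0.0942
grip_force: 0.0
```

>>> apply_moves(
  deltas=[
    [0,-2,3.6,0,0,0,-0.02],
    [0,-2,3.6,0,0,0,-0.02],
    [0,-2,3.6,0,0,0,0],
    [0,-2,3.6,0,0,0,0],
    [0,-2,3.6,-2,0,0,0],
    [0,-2.1,3.5,-3,0,0,0],
    [0,0,0,-2.5,0,0,0],
    [0,0,0,0,0,0,0],
    [0,0,0,0,0,0,0],
  ],
)

```text
time_s: 18.25
ee_pos: [0.4443, 0.0981, 0.0603]
eef_rot: [-3.142, 0.0, 3.1]
force: [0.7, -0.5, 0.4]
grip_width: 0.0942
grip_force: 0.0
```

Run:
```python
from h import *
w=snap('wrist','w8.png');o=ctrl.get_obs();print(o['ee_pos'],o['eef_rot'])
c=snap('scene','s8.png');cv2.imwrite('pics/c8.png',np.hstack([w['img'][:,:,::-1][::1,100:460],cv2.resize(c['img'][280:400,210:330,::-1],(420,420))]))
```

```text
[0.44464965 0.09797388 0.06078465] [3.14140607e+00 1.38264508e-03 3.09981896e+00]
```

View pics/c8.png

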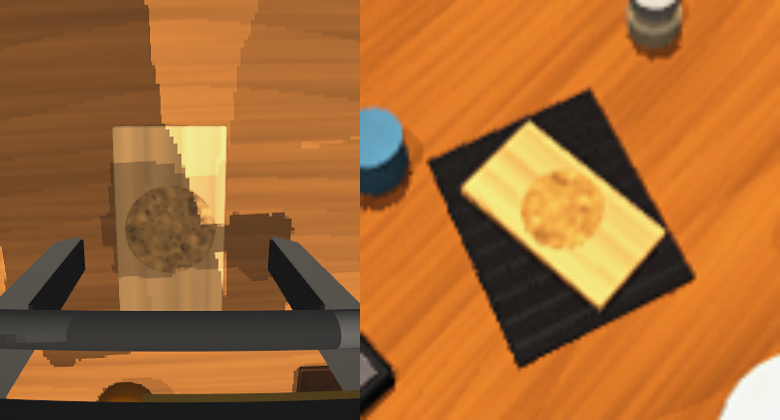

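Pile of two is square on the mat. B's far corners in the wrist picture are (213,126),(326,126), cork (270,229).

Run:
```python
from h import *
w=snap('wrist',cmd=(.4443,.098,.0602,3.10));farend(w,[(213,126),(326,126)]);print(px2w(w,[(270,229)],.005))
```

```text
ctr [0.4405 0.0954] width 0.062 off cm [-0.38 -0.26] along/closing cm 0.37 -0.28 turn rad -0.001
[[0.4392597  0.09552911 0.005     ]]
```

>>> apply_moves(
  deltas=[
    [0,-0.4,-0.3,-2,0,0,0],
    [0,0,0,-1,0,0,0],
    [0,0,0,-0.4,0,0,0],
    [0,0,0,0,0,0,0],
    [120,0,0,0,0,0,0],
    [255,0,0,0,0,0,0],
    [255,0,0,0,0,0,0],
    [255,0,0,0,0,0,0],
    [255,0,0,0,0,0,0],
  ],
)

```text
time_s: 19.3
ee_pos: [0.4398, 0.0954, 0.0257]
eef_rot: [3.142, 0.0, 3.101]
force: [-0.2, -0.2, 0.4]
grip_width: 0.0634
grip_force: 20.0
```

>>> apply_moves(
  deltas=[
    [255,0,0,0,0,0,0],
    [255,0,0,2,0,0,0],
    [255,0,0,4,0,0,0],
    [255,0,0,4,0,0,0],
    [255,0,0,0,0,0,0],
  ],
)

```text
time_s: 19.8
ee_pos: [0.4417, 0.0957, 0.13]
eef_rot: [3.14, 0.007, 3.101]
force: [0.5, 0.1, -0.4]
grip_width: 0.0636
grip_force: 20.0
```

Run:
```python
from h import *
w=snap('wrist','w9.png',cmd=(0,0,0,0));o=ctrl.get_obs();print(o['ee_pos'],o['eef_rot'])
h=cv2.cvtColor(w['img'],cv2.COLOR_RGB2GRAY).astype(int)
for u in (225,250,276,300,325): 
    d=np.abs(np.diff(h[105:165,u])); print(u,[(105+int(i),int(d[i])) for i in np.argsort(d)[-3:]])
```

```text
[0.44071381 0.09548448 0.12753193] [3.14084379 0.00433195 3.1005383 ]
225 [(137, 11), (136, 12), (135, 38)]
250 [(136, 10), (137, 11), (135, 26)]
276 [(136, 10), (135, 19), (134, 33)]
300 [(120, 22), (134, 25), (135, 63)]
325 [(136, 11), (137, 13), (135, 74)]
```

>>> apply_moves(
  deltas=[
    [255,1.2,-2,1,0,0,0],
    [255,2,-3.5,0,0,0,0.02],
    [255,2,-3.5,0,0,0,0.02],
    [255,2,-3.5,0,0,0,0],
    [255,2,-3.5,0,0,0,0],
    [255,2,-3.5,0,0,0,0],
    [255,2,-3.5,0,0,0,0],
    [255,2,-3.5,0,0,0,0],
    [255,1.25,-2.35,0,0,0,0],
    [255,1,-1.5,-1,0,0,0],
  ],
)

```text
time_s: 20.85
ee_pos: [0.6147, -0.2101, 0.1244]
eef_rot: [-3.142, -0.0, 3.139]
force: [0.3, 0.5, -0.7]
grip_width: 0.0635
grip_force: 20.0
```

>>> apply_moves(
  deltas=[
    [255,0,0,-4,0,0,0],
    [255,0,0,-2.5,0,0,0],
    [255,0,0,0,0,0,0],
    [255,0,0,0,0,0,0],
    [255,0,0,0,0,0,0],
  ],
)

```text
time_s: 21.35
ee_pos: [0.6149, -0.2083, 0.0621]
eef_rot: [-3.141, 0.002, 3.141]
force: [-0.0, -0.0, -0.0]
grip_width: 0.0636
grip_force: 20.0
```

>>> apply_moves(
  deltas=[
    [255,0,0,-1.5,0,0,0],
    [255,0,0,-0.5,0,0,0],
    [255,0,0,-0.1,0,0,0],
    [255,0,0,0,0,0,0],
    [255,0,0,0,0,0,0],
    [255,0,0,0,0,0,0],
  ],
)

```text
time_s: 21.95
ee_pos: [0.6144, -0.2082, 0.04]
eef_rot: [-3.141, 0.001, 3.141]
force: [0.1, 0.6, -0.2]
grip_width: 0.0636
grip_force: 20.0
```

>>> apply_moves(
  deltas=[
    [255,0,0,-0.05,0,0,0],
    [255,0,0,0,0,0,0],
    [0,0,0,0,0,0,0],
    [0,0,0,0,0,0,0],
    [0,0,0,0,0,0,0],
    [0,0,0,2,0,0,0],
    [0,0,0,2,0,0,0],
    [0,0,0,0,0,0,0],
    [0,0,0,0,0,0,0],
    [0,0,0,0,0,0,0],
  ],
)

```text
time_s: 22.95
ee_pos: [0.6138, -0.208, 0.0779]
eef_rot: [3.141, -0.001, 3.14]
force: [-0.2, 0.5, 0.7]
grip_width: 0.0944
grip_force: 0.0
```

Run:
```python
from h import *
w=snap('wrist','w10.png');o=ctrl.get_obs();print(o['ee_pos'],o['eef_rot'])
c=snap('scene','s10.png');d=snap('side','d10.png')
cv2.imwrite('pics/c10.png',np.hstack([w['img'][:,:,::-1][::1,100:460],cv2.resize(d['img'][210:300,350:450,::-1],(420,378)) if 0 else cv2.resize(d['img'][200:300,350:450,::-1],(420,420))]))
```

```text
[ 0.61377012 -0.20796001  0.07789697] [ 3.14091808e+00 -1.60006195e-03  3.14050099e+00]
```

View pics/c10.png

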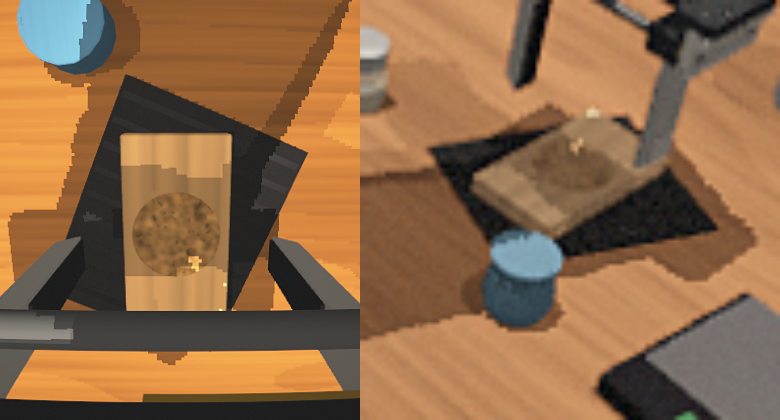

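>>> apply_moves(
  deltas=[
    [0,0,0,4,0,0,0],
    [0,0,0,4,0,0,0],
    [0,0.5,3,4,0,0,0],
    [0,0.7,3.9,0,0,0,0],
    [0,0.7,3.9,0,0,0,0],
    [0,0.7,3.9,0,0,0,0],
    [0,0.7,3.9,0,0,0,0],
    [0,0.7,3.9,0,0,0,0],
    [0,0.7,3.9,0,0,0,0],
    [0,0.7,3.9,0,0,0,0],
  ],
)

```text
time_s: 24.1
ee_pos: [0.6682, 0.0963, 0.1985]
eef_rot: [-3.142, -0.001, 3.141]
force: [0.7, -0.3, 0.5]
grip_width: 0.0943
grip_force: 0.0
```

>>> apply_moves(
  deltas=[
    [0,0.7,3.9,0,0,0,0],
    [0,0.7,3.9,0,0,0,0],
    [0,0.7,3.3,0,0,0,0],
    [0,0,0,0,0,0,0],
    [0,0,0,0,0,0,0],
    [0,0,0,0,0,0,0],
  ],
)

```text
time_s: 24.7
ee_pos: [0.6892, 0.2046, 0.1986]
eef_rot: [-3.141, -0.001, 3.14]
force: [-0.4, -0.7, -0.6]
grip_width: 0.094
grip_force: 0.0
```

Run:
```python
from h import *
w=snap('wrist','w11.png');o=ctrl.get_obs();print(o['ee_pos'],o['eef_rot'])
im=w['img'][:250,140:420,::-1];im=cv2.resize(im,None,fx=2.4,fy=2.4,interpolation=cv2.INTER_CUBIC);print(im.shape);cv2.imwrite('pics/c11.png',im)
```

```text
[0.689281   0.20446526 0.19887379] [-3.14141366e+00 -2.26861488e-04  3.13925877e+00]
(600, 672, 3)
```

View pics/c11.png

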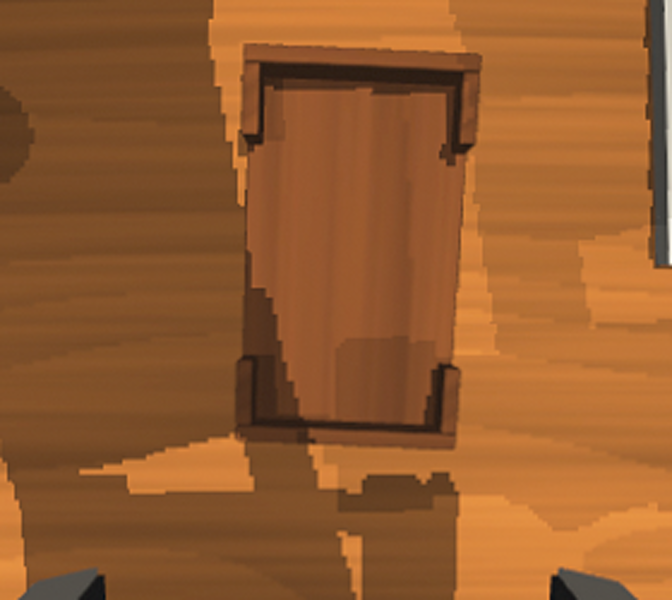

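Caddy rim outer corners in the crop: (244,44),(481,55),(456,449),(236,436); inner floor visible, nearly aligned with x.

Run:
```python
from h import *
w=snap('wrist',cmd=(.6892,.2045,.1987,3.1398))
q=lambda L:[(140+x/2.4,y/2.4) for x,y in L]
print(rect(w,q([(244,44),(481,55),(456,449),(236,436)]),.029))
print(px2w(w,q([(244,44),(481,55),(456,449),(236,436)]),.029))
print('floor gap edges',px2w(w,q([(247,200),(464,180),(246,330),(457,340)]),.005))
print('inner rim',px2w(w,q([(263,64),(461,71),(440,432),(255,422)]),.029))
```

```text
(array([0.6095, 0.2153], dtype=float32), -2.3, 0.136, 0.0805)
[[0.54034706 0.17783881 0.029     ]
 [0.54379397 0.25805451 0.029     ]
 [0.67943684 0.25283012 0.029     ]
 [0.67447894 0.17243433 0.029     ]]
floor gap edges [[0.58935193 0.17601839 0.005     ]
 [0.58215965 0.25670046 0.005     ]
 [0.63731081 0.17475499 0.005     ]
 [0.64119615 0.25554562 0.005     ]]
inner rim [[0.54688528 0.18418413 0.029     ]
 [0.54907539 0.25134869 0.029     ]
 [0.67315139 0.24679605 0.029     ]
 [0.6693619  0.17946735 0.029     ]]
```

The 136×80.5 mm size confirms it. I'll take one closer measurement by code, nearer to the jaw line, since the clearance is only ±2.5 mm.

>>> apply_moves(
  deltas=[
    [0,-2,0.4,-3,0,0,-0.038],
    [0,-2,0.5,-4,0,0,0],
    [0,0,0,-1,0,0,0],
    [0,0,0,0,0,0,0],
    [0,0,0,0,0,0,0],
    [0,0,0,0,0,0,0],
  ],
)

```text
time_s: 25.4
ee_pos: [0.6506, 0.2145, 0.121]
eef_rot: [3.141, 0.003, 3.102]
force: [1.0, -0.4, 0.6]
grip_width: 0.0941
grip_force: 0.0
```

```bash
cat > edge.py <<'E'
from h import *
def probe(c,cx,cy,a,segs,z=.029,half=8):
    "signed distance (mm, outward/+) of the strongest colour edges along given caddy-frame segments (x0,y0,x1,y1,nx,ny in mm)"
    a=np.radians(a);Rm=np.array([[np.cos(a),-np.sin(a)],[np.sin(a),np.cos(a)]])
    im=cv2.GaussianBlur(c['img'],(3,3),0).astype(np.float32)
    for n,(x0,y0,x1,y1,nx,ny) in segs.items():
        t=np.linspace(0,1,25)[:,None]; s=np.arange(-half,half+.01,.25)
        P=np.c_[x0+(x1-x0)*t,y0+(y1-y0)*t]
        prof=[]
        for k in s:
            q=(P+k*np.array([nx,ny]))/1000@Rm.T+[cx,cy]
            uv=w2px(c,np.c_[q,np.full(len(q),z)]).astype(np.float32)
            prof.append(cv2.remap(im,uv[:,0].reshape(1,-1),uv[:,1].reshape(1,-1),cv2.INTER_LINEAR)[0].mean(0))
        prof=np.array(prof); d=np.linalg.norm(prof[2:]-prof[:-2],axis=1)
        pk=[i for i in range(1,len(d)-1) if d[i]>=d[i-1] and d[i]>d[i+1] and d[i]>6]
        print(n,[(float(s[i+1]),int(d[i])) for i in pk])
E
python3 - <<'E'
from edge import *
for _ in range(3): ctrl.camera('wrist')
o=ctrl.get_obs();print(o['ee_pos'],o['eef_rot'],w2px.__name__)
c=snap('wrist','w12.png',cmd=(*o['ee_pos'],o['eef_rot'][2]%(2*np.pi)))
seg={'far out':(-68.5,-34,-68.5,34,-1,0),'far in':(-62.5,-30,-62.5,30,-1,0),'L out':(-66,-40.5,-48,-40.5,0,-1),'L in':(-60,-34.5,-48,-34.5,0,-1),'R out':(-66,40.5,-48,40.5,0,1),'R in':(-60,34.5,-48,34.5,0,1)}
probe(c,.6095,.2145,-2.3,seg)
print(w2px(c,[[.541,.2145,.029],[.55,.174,.029],[.55,.255,.029]]))
E
```

```text
[0.64985604 0.21458918 0.11995226] [3.14112552e+00 1.51202152e-03 3.10220795e+00] w2px
far out [(-5.75, 34), (0.0, 40)]
far in [(-6.0, 21), (-3.0, 16), (0.25, 36), (6.0, 41)]
L out [(-6.25, 11), (-0.75, 18)]
L in [(-7.25, 13), (-3.5, 8), (-0.25, 14), (5.5, 19)]
R out [(-5.25, 25), (0.5, 29)]
R in [(-4.75, 34), (-2.25, 9), (0.5, 32), (6.5, 32)]
[[267.57421514  51.6894122 ]
 [203.68019766  69.76547671]
 [332.96252236  64.29888936]]
```

>>> apply_moves(
  deltas=[
    [0,0,-1,3,0,0,0.0385],
    [0,-0.35,-4,0,0,0,0],
    [0,-0.35,-4.2,0,0,0,0],
    [0,-0.35,-4.2,0,0,0,0],
    [0,-0.35,-4.2,0,0,0,0],
    [0,-0.35,-4.2,0,0,0,0],
    [0,-0.35,-4.2,0,0,0,0],
    [0,-0.35,-4.2,0,0,0,0],
    [0,-0.35,-4.2,0,0,0,0],
    [0,-0.35,-4.2,0,0,0,0],
  ],
)

```text
time_s: 26.6
ee_pos: [0.6175, -0.1731, 0.1495]
eef_rot: [-3.141, 0.001, 3.141]
force: [1.2, -0.5, 0.2]
grip_width: 0.0941
grip_force: 0.0
```

>>> apply_moves(
  deltas=[
    [0,-0.35,-3.7,0,0,0,0],
    [0,0,0,-4,0,0,0],
    [0,0,0,-4,0,0,0],
    [0,0,0,0,0,0,0],
    [0,0,0,0,0,0,0],
    [0,0,0,0,0,0,0],
  ],
)

```text
time_s: 27.2
ee_pos: [0.6154, -0.2085, 0.0717]
eef_rot: [-3.14, 0.003, 3.141]
force: [-0.6, 0.3, -0.2]
grip_width: 0.0938
grip_force: 0.0
```

```bash
cat > pile.py <<'E'
from edge import *
def pile(c,cx,cy,a,z,half=7):
    probe(c,cx,cy,a,{'far':(60,-28,60,28,1,0),'L':(28,32,56,32,0,1),'R':(28,-32,56,-32,0,-1)},z,half)
E
python3 - <<'E'
from pile import *
o=ctrl.get_obs();print(o['ee_pos'],o['eef_rot'])
c=snap('wrist','w13.png',cmd=(*o['ee_pos'],3.1405)); pile(c,.6145,-.2082,180,.018)
E
```

```text
[ 0.61540941 -0.20851311  0.07167255] [-3.14024175  0.0032721   3.1414698 ]
far [(0.75, 59)]
L [(-1.5, 61)]
R [(0.75, 66)]
```

>>> apply_moves(
  deltas=[
    [0,0,0,-3,0,0,0],
    [0,0,0,-1,0,0,0],
    [0,0,0,0,0,0,0],
    [0,0,0,0,0,0,0],
    [0,0,0,0,0,0,0],
  ],
)

```text
time_s: 27.75
ee_pos: [0.6146, -0.2084, 0.0299]
eef_rot: [-3.141, 0.001, 3.141]
force: [-0.2, -0.6, -1.0]
grip_width: 0.0938
grip_force: 0.0
```

>>> apply_moves(
  deltas=[
    [100,0,0,-0.06,0,0,0],
    [255,0,0,0,0,0,0],
    [255,0,0,0,0,0,0],
    [255,0,0,0,0,0,0],
    [255,0,0,0,0,0,0],
    [255,0,0,0,0,0,0],
    [255,0,0,0,0,0,0],
  ],
  grip_force=35,
)

```text
time_s: 28.45
ee_pos: [0.6142, -0.2083, 0.0284]
eef_rot: [3.142, 0.0, 3.141]
force: [0.0, 0.0, 0.8]
grip_width: 0.0634
grip_force: 35.2
```

>>> apply_moves(
  deltas=[
    [255,0,0,1,0,0,0],
    [255,0,0,2,0,0,0],
    [255,0,0,3,0,0,0],
    [255,0,0,3,0,0,0],
    [255,0,0,2,0,0,0],
    [255,0,0,0,0,0,0],
    [255,0,0,0,0,0,0],
  ],
)

```text
time_s: 29.15
ee_pos: [0.614, -0.2082, 0.138]
eef_rot: [3.142, -0.0, 3.141]
force: [-1.3, -0.5, -0.9]
grip_width: 0.0636
grip_force: 35.0
```

Run:
```python
from pile import *
for _ in range(2): ctrl.camera('wrist')
o=ctrl.get_obs();print(o['ee_pos'],o['eef_rot'],o['grip_width'])
c=snap('wrist','w14.png',cmd=(0,0,0,0)); pile(c,0,0,0,-.011)
```

```text
[ 0.61365715 -0.20809124  0.13680134] [ 3.14076548e+00 -2.12083752e-03  3.14103907e+00] 0.06368270320172309
far [(0.5, 45)]
L [(-1.25, 43), (5.25, 11), (6.25, 8)]
R [(0.5, 48), (5.25, 7), (6.0, 6)]
```

Run:
```python
from h import *
for n in('scene','side'):
    c=snap(n,n+'15.png')
    for P in ([.614,-.208,.003],[.58,-.208,.003],[.65,-.208,.003]):
        u=w2px(c,[P])[0].round().astype(int);print(n,u,c['img'][u[1],u[0]])
```

```text
scene [268 341] [9 7 4]
scene [257 332] [9 7 6]
scene [280 351] [16 13 15]
side [398 243] [19 22 20]
side [390 248] [19 13 17]
side [406 238] [21 21 22]
```

All three are in the grip (mat empty). Carry the pile over the caddy.

>>> apply_moves(
  deltas=[
    [255,0,2,1,0,0,-0.02],
    [255,0,4,0,0,0,-0.02],
    [255,0,4,0,0,0,0],
    [255,0,4,0,0,0,0],
    [255,0,4,0,0,0,0],
    [255,0,4,0,0,0,0],
    [255,0,4,0,0,0,0],
    [255,0,4,0,0,0,0],
    [255,0,4,0,0,0,0],
    [255,0,4,0,0,0,0],
  ],
)

```text
time_s: 30.4
ee_pos: [0.6138, 0.1733, 0.1478]
eef_rot: [-3.141, -0.001, 3.101]
force: [-0.3, 0.5, -1.8]
grip_width: 0.064
grip_force: 35.0
```

>>> apply_moves(
  deltas=[
    [255,-0.3,3,0,0,0,0],
    [255,0,1.2,0,0,0,0],
    [255,0,0,-2,0,0,0],
    [255,0,0,0,0,0,0],
    [255,0,0,0,0,0,0],
    [255,0,0,0,0,0,0],
    [255,0,0,0,0,0,0],
  ],
)

```text
time_s: 31.1
ee_pos: [0.6116, 0.2132, 0.1292]
eef_rot: [3.141, 0.001, 3.1]
force: [0.1, 0.1, -1.9]
grip_width: 0.0632
grip_force: 35.0
```

Run:
```python
from pile import *
for _ in range(2): ctrl.camera('wrist')
o=ctrl.get_obs();print(o['ee_pos'],o['eef_rot'],o['grip_width'])
c=snap('wrist','w16.png',cmd=(*o['ee_pos'],o['eef_rot'][2]%(2*np.pi)))
probe(c,.6095,.215,-2.3,{'far out':(-68.5,-34,-68.5,34,-1,0),'L out':(-66,-40.5,-48,-40.5,0,-1),'R out':(-66,40.5,-48,40.5,0,1)})
```

```text
[0.61145175 0.21344558 0.12889891] [3.14136853e+00 7.04542438e-04 3.10060324e+00] 0.06368758481763782
far out [(-5.5, 23), (-1.25, 7), (0.25, 27)]
L out [(-0.25, 9)]
R out [(-6.0, 9), (0.0, 14), (7.0, 12)]
```

>>> apply_moves(
  deltas=[
    [255,-0.25,0.05,0,-0.004,-0.1,0],
    [255,-0.25,0,0,-0.004,-0.1,0],
    [255,0,0,-3,0,0,0],
    [255,0,0,-2,0,0,0],
    [255,0,0,0,0,0,0],
    [255,0,0,0,0,0,0],
    [255,0,0,0,0,0,0],
    [255,0,0,0,0,0,0],
  ],
)

```text
time_s: 32.05
ee_pos: [0.6068, 0.2143, 0.0796]
eef_rot: [3.141, 0.202, 3.101]
force: [-0.2, -0.3, -0.8]
grip_width: 0.0637
grip_force: 35.0
```

Run:
```python
from h import *
o=ctrl.get_obs();M=R.from_euler('xyz',o['eef_rot']).as_matrix();print(o['ee_pos'],'\n',M)
```

```text
[0.60678607 0.21431997 0.07961568] 
 [[-9.78875441e-01  4.06438104e-02  2.00377024e-01]
 [ 3.99684531e-02  9.99173418e-01 -7.41640819e-03]
 [-2.00512827e-01  7.49019834e-04 -9.79690791e-01]]
```

>>> apply_moves(
  deltas=[
    [255,0,0,-1,0,0,0],
    [255,0,0,-0.6,0,0,0],
    [255,0,0,-0.4,0,0,0],
    [255,0,0,0,0,0,0],
    [255,0,0,0,0,0,0],
  ],
)

```text
time_s: 32.55
ee_pos: [0.6062, 0.2142, 0.0583]
eef_rot: [3.142, 0.2, 3.101]
force: [-0.1, 0.3, -1.1]
grip_width: 0.0636
grip_force: 35.0
```

>>> apply_moves(
  deltas=[
    [255,0,0,-0.4,0,0,0],
    [255,0,0,-0.4,0,0,0],
    [255,0,0,0,0,0,0],
    [255,0,0,0,0,0,0],
  ],
)

```text
time_s: 32.95
ee_pos: [0.6062, 0.2142, 0.0502]
eef_rot: [3.142, 0.2, 3.101]
force: [0.2, -0.2, -0.9]
grip_width: 0.0635
grip_force: 35.0
```

>>> apply_moves(
  deltas=[
    [255,0,0,-0.3,0,0,0],
    [255,0,0,-0.3,0,0,0],
    [255,0,0,0,0,0,0],
    [255,0,0,0,0,0,0],
    [255,0,0,0,0,0,0],
  ],
)

```text
time_s: 33.45
ee_pos: [0.6062, 0.2142, 0.0444]
eef_rot: [3.141, 0.2, 3.101]
force: [0.3, 0.2, -1.1]
grip_width: 0.0633
grip_force: 35.0
```

>>> apply_moves(
  deltas=[
    [255,0.09,0,-0.31,0.002,0.05,0],
    [255,0.09,0,-0.32,0.002,0.05,0],
    [255,0,0,0,0,0,0],
    [255,0,0,0,0,0,0],
  ],
)

```text
time_s: 33.85
ee_pos: [0.608, 0.2141, 0.0379]
eef_rot: [-3.142, 0.101, 3.101]
force: [-0.6, 0.7, -0.9]
grip_width: 0.0636
grip_force: 35.0
```

>>> apply_moves(
  deltas=[
    [255,0.09,0,-0.31,0.002,0.05,0],
    [255,0.09,0,-0.25,0.002,0.05,0],
    [255,0,0,0,0,0,0],
    [255,0,0,0,0,0,0],
    [255,0,0,0,0,0,0],
  ],
)

```text
time_s: 34.35
ee_pos: [0.6095, 0.2143, 0.0326]
eef_rot: [-3.141, 0.001, 3.101]
force: [-0.2, 0.5, -0.5]
grip_width: 0.0636
grip_force: 35.0
```

>>> apply_moves(
  deltas=[
    [255,0,0,-0.12,0,0,0],
    [255,0,0,-0.04,0,0,0],
    [255,0,0,0,0,0,0],
    [255,0,0,0,0,0,0],
  ],
)

```text
time_s: 34.75
ee_pos: [0.6098, 0.2142, 0.0309]
eef_rot: [3.142, 0.0, 3.101]
force: [-0.2, 0.4, -0.2]
grip_width: 0.0635
grip_force: 35.0
```

Half a millimetre above the floor: let go, rise straight, and check by code.

>>> apply_moves(
  deltas=[
    [180,0,0,0,0,0,0],
    [0,0,0,0,0,0,0],
    [0,0,0,0,0,0,0],
    [0,0,0,0,0,0,0],
    [0,0,0,1,0,0,0],
    [0,0,0,3,0,0,0],
    [0,0,0,1.5,0,0,0],
    [0,0,0,0,0,0,0],
    [0,0,0,0,0,0,0],
    [0,0,0,0,0,0,0],
  ],
)

```text
time_s: 35.75
ee_pos: [0.6093, 0.214, 0.0846]
eef_rot: [-3.141, -0.002, 3.101]
force: [-1.2, 0.4, -0.9]
grip_width: 0.0938
grip_force: 0.0
```

Run:
```python
from pile import *
for _ in range(2): ctrl.camera('wrist')
o=ctrl.get_obs();print(o['ee_pos'],o['eef_rot'],o['grip_width'])
c=snap('wrist','w17.png',cmd=(*o['ee_pos'],o['eef_rot'][2]%(2*np.pi)))
print('pile z=.020'); pile(c,.6095,.215,177.7,.020)
print('caddy');probe(c,.6095,.215,-2.3,{'far out':(-68.5,-34,-68.5,34,-1,0),'far in':(-62.5,-28,-62.5,28,-1,0),'L out':(-66,-40.5,-48,-40.5,0,-1),'R out':(-66,40.5,-48,40.5,0,1)})
for n in ('scene','side'):
    s=snap(n,n+'17.png'); u=w2px(s,[[.542,.398,.05],[.542,.398,.02],[.542,.43,.003]]).round().astype(int);print(n,[s['img'][v,x].tolist() for x,v in u])
    print([s['img'][v,x].tolist() for x,v in w2px(s,[[.58,.216,.02],[.61,.215,.02],[.64,.214,.02]]).round().astype(int)])
```

```text
[0.60936771 0.21407056 0.08468733] [-3.14107707e+00 -1.64593705e-03  3.10101436e+00] 0.09406420080136682
pile z=.020
far [(-0.25, 61), (2.75, 20)]
L [(-0.75, 36), (4.0, 7), (5.5, 6)]
R [(-0.25, 81), (4.0, 17)]
caddy
far out [(-5.5, 20), (-1.25, 7), (0.25, 29)]
far in [(-2.5, 63), (0.5, 19), (4.75, 7), (6.25, 30)]
L out [(-5.75, 12), (-0.25, 21)]
R out [(-6.0, 24), (-0.25, 36)]
scene [[132, 121, 104], [97, 89, 78], [76, 69, 60]]
[[78, 71, 60], [98, 59, 27], [155, 101, 52]]
side [[141, 126, 113], [114, 109, 95], [104, 96, 83]]
[[212, 173, 130], [109, 82, 56], [136, 102, 70]]
```

>>> apply_moves(
  deltas=[
    [0,0,0,3,0,0,0],
    [0,0,0,4,0,0,0],
    [0,0,0,4,0,0,0],
    [0,0,0,2,0,0,0],
    [0,0,0,0,0,0,0],
    [0,0,0,0,0,0,0],
    [0,0,0,0,0,0,0],
    [0,0,0,0,0,0,0],
  ],
)

```text
time_s: 36.8
ee_pos: [0.6095, 0.2141, 0.2143]
eef_rot: [-3.141, -0.002, 3.101]
force: [-0.1, -0.1, -0.3]
grip_width: 0.094
grip_force: 0.0
```

```bash
python3 -c "
from h import *
print(ctrl.get_obs()['force'],ctrl.hand_in())"
```

```text
the job is handed in; nothing more can be done
[-0.08807338 -0.09283075 -0.30296766] None
```

I handed the job in at about 37 s, and no verdict came back: the cup was upright on the tray at the last look, the three coasters were stacked on the mat, tipped into the caddy and measured within about 1 mm of its centre, and the arm never went low near the pots.

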